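Check a returned pediatric chestpiece on the sloped tester

ROBOT

A 6-joint arm with a two-finger parallel gripper is mounted at the origin on the work surface. World frame = base frame: x ahead of the robot, y to its left, z up, the work surface at z = 0. Lengths are in m, angles in degrees, forces in N, time in s.
With the tool pointing down it reaches from about 0.225 to 0.875 m from the base axis. Payload 3.4 kg.
Tool frame: the origin (TCP) lies midway between the tips of the shut fingers; the grasp point (between the pads) lies 19 mm behind it (r.grasp_offset is the distance from the TCP to the grasp point, in m); z points along the fingers, y is the direction in which the jaws open and shut (so a half turn about z gives the same grasp; the last joint's range is limited). The gripper opens to 85 mm and grips with 20 to 120 N. Pads are 22 mm wide; open, the fingers measure 114 mm over their backs; the gripper's body (76 mm by 85 mm) begins 54 mm behind the grasp point. The pads swing forward as they close: fully open they stand 13 mm farther back than shut.
Start: joints at [58.499, 15.808, 86.224, -0, 77.962, -6.933], TCP at [0.239, 0.523, 0.231] pointing down, gripper open.
Joint ranges: [-165.64, 165.64], [-43.16, 119.46], [12.63, 154.43], [-67.54, 247.53], [6.08, 155.33], [-154.97, 154.97]. Speed limits (degrees/s): [147.25, 147.25, 180, 180, 180, 180].

INTERFACE

Orientations are given as a 3x3 rotation matrix whose columns are the frame's x, y, z axes.
In Python, from bench import r, vision gives the robot as it stands. The module is installed in compiled form; this text tells all that it offers.
- The arm moves only by the shell command python3 -m handwheel 'ROWS' [FORCE]. ROWS is JSON, a list of rows, each a list of 7 numbers: the finger opening in mm, from 0 to 85.4, then the shift along the tool's x, y, z in mm, then the turn, a rotation vector about the tool's x, y, z in degrees. A call has 1 to 8 rows; each row shifts and turns the commanded pose from where the row before left it, along the tool's axes as they then stand; what a row does not reach is not made up. A row lasts 1/10 s, in which the tool goes at most 50 mm and 8.59 degrees, less where a joint would pass 70% of its speed; a pose out of reach is approached as far as the arm can. A call is refused whole if a number of a shift passes 50 or a number of a turn 8.59, either way. A call with a gripper value outside its range is refused whole. The fingers move at their own pace and stop on an object; FORCE is the grip in N (left out, the last holds). Time passes only in rows, so rows that do not move let the fingers close. It gives the time, the measured TCP pose, the force and the opening at its end, in the units of the state.
- r.get_obs(): the state, without advancing time (a new reading comes with each control period).
- vision.camera(name): name is "scene" or "top" or "wrist"; returns a dict with "image" (420x560x3 uint8, red, green, blue), "depth" (420x560 float32, m along the optical axis (not along the pixel's ray), 0 where there is no reading), "vertical_fov" (degrees; the focal length in pixels is half the picture's height over the tangent of half this angle, whatever the lens; pixels are square), "cx", "cy" (the principal point, pixels), "T" (4x4, takes a point from camera to world coordinates). Camera axes: x right, y up, looking along -z (the intrinsics and any distortion apply to the point x, -y, -z); pixel columns grow to the right and rows downward; lengths in m; the calibration is good to about 2 mm. A picture is of the moment at which its call begins.
- r.finish_job(): hands the job in, once; it reports no verdict.
Trained networks look in a picture, given as the dict that the camera call returned (one of the last four; its "shot" number tells which), for a name from the list of things; names that differ only in an ending like _2 or _b are one class to them, and where a whole thing is asked for, a point or a joint stands for the part that bears it (a point fixed in the world has none). Each returns a list of dicts, best first, with "score" (0 to 1); they miss things now and then, are a little off and sometimes report something else, mostly with a low value. They report only what shows in the picture. A call takes as long as a camera call. They do not tell look-alikes from the thing itself.
- vision.masks_of(target, picture): "mask" (420x560 bool, what is visible of it) and "box" ([left, top, width, height] in pixels, round what is visible of it).
The state is a dict: "time_s": time; "joints": joint angles; "joint_velocities": joint speeds; "effort": joint torques, N m; "eef_pos": TCP position; "tool_rot": TCP orientation; "ft_force": force on the tool from outside, world axes, zero at the start; "wrist_torque": the same for the moment, N m; "grip_width": finger opening in m.
Only numpy, scipy, OpenCV 4.12 (cv2) and the standard library are available. Lean on these libraries where they do the work, as an engineer would, in place of code of your own. Each camera call takes 0.05 s, during which the arm holds its last target.

TASK

Twist the tester's notched aluminium cap anticlockwise by its black bar, as far as it goes, so that its notch uncovers the yellow sprung pad. Then take the small pediatric chestpiece with the blue handle out of its dock and hold its steel face flat on the red spot of the pad, square to the sloping pad, centred and clear of the cap, pushing lightly so that the pad is about halfway down its spring travel. Finish while still gripping it there, never press hard on the pad, and leave the other things on the desk where they are.

Things in the scene. Friction and masses are not known exactly. Their poses are not given: they have to be found in the camera images.
- checker: Fixed tester, 185 x 160 mm, 110 mm high at the back. Origin: centre of its underside; z up, x level to its high side. White deck, 78 mm above the origin there, slopes 20 degrees (normal leans from vertical to -x). On it a blue drum, radius 60, wall 4, height 16 mm, covered by the cap. A red mark on the deck outside the drum, uphill, shows where the pad lies. x-z is the plane of the slope.
- cap (a joint): Angle of the captive twist cap (rad) about the deck's normal: 0 shut, growing anticlockwise seen from above, stop at 1.5 = fully open, notch over the pad and the red index mark. It starts between 0 and 0.45, with friction 0.08 N m, and stays where it is left.
- cap_grip (a point): Point to grip, on the cap's axis, 24 mm above the disc's top, 12 mm below the top of its black bar (46 long, 16 wide, 36 mm high). Turns with the cap: z is the deck's outward normal; x is the uphill direction turned by joint cap about z. The bar lies along 0.071 rad from x towards y, the notch points to -1.5 rad (nearly -y).
- cap_plate: The notched cap with its bar: aluminium disc of radius 62 mm, 4 mm thick, notch open to the rim. Origin on the axis at the disc's underside, 17 mm above the deck; axes as point cap_grip. Fully open, the notch leaves 22 mm free around the pad's centre.
- spot (a point): Centre of the red spot (9 mm across) on the upper face of the yellow pad; moves with the pad. z is the pad's outward normal (20 degrees from vertical), x uphill. At rest the face is 14 mm above the deck, 3 mm under the cap's underside, and its centre 38 mm uphill of the cap's axis.
- pad_face: The yellow pad, 36 mm across, 8 mm thick; origin and axes as point spot.
- pad (a joint): How far the pad is pushed in along its normal (m): 0 free, 0.012 bottomed. Spring 500 N/m, so halfway (0.006) takes 3 N.
- chestpiece: Small pediatric chestpiece, loose, about 130 g, round about its axis z: steel disc 28 mm across, 7 mm thick at the bottom, a cone and thin neck above it, then a blue cylindrical handle 22 mm across from 37 to 135 mm above the face. Origin at the centre of its flat lower face. It starts upright in its dock.
- dock_small: Fixed grey dock of the small chestpiece: origin on the desk, floor 4 mm up, ring of inner radius 18.5 mm, outer radius 24.5 mm, base radius 28.5 mm, ring top 16 mm above the desk. The chestpiece lifts straight out upwards.
- adult: Bystander: adult chestpiece with black handle, steel disc 42 mm across, otherwise like the small one, 135 mm tall, in a dock of its own. The two may have swapped places. Origin at the centre of its lower face.
- hammer: Bystander: red rubber reflex hammer lying down, 190 mm long, origin near the middle of its handle's underside.
- mug: Bystander: white mug, 80 mm across and 90 mm high, with pen lights up to 140 mm; origin at its underside.
- jar: Bystander: clear jar with white cap, 60 mm across, 75 mm high; origin at its underside.
- bottle: Bystander: white bottle with blue cap, 56 mm across, 150 mm high; origin at its underside.
Mind the look-alikes: they are no part of the job. What is shaped like the checker but pink is not meant. There is more than one size of the chestpiece; the job needs the larger.

How it is judged:
By the outcome, as a careful person would: the job done as asked, in the order asked, and still so for the second after the job is handed in, while the arm keeps its last pose, push and grip.
It also fails if it takes over 48 s, if anything falls off the work surface, if the arm or the gripper's body presses on something with over 40 N, if the wrist force passes 120 N, or if a joint passes its speed limit or range.

## Working session

There is one attempt and no reset: what is moved stays moved. The work goes in short steps, Python scripts to look and compute and a shell command to move; the robot and the scene stay as the last step left them, time stands still between calls to the robot, and variables do not carry over. Pictures are saved under pics/ and viewed, and the job is handed in when it is done.

```bash
mkdir -p pics
cat > h.py <<'E'
import numpy as np, cv2
from bench import r, vision
def cam(n):
    return vision.camera(n)
def save(c,fn,overlay=None):
    im=c["image"][:,:,::-1].copy()
    if overlay is not None: im=overlay(im)
    cv2.imwrite("pics/"+fn,im)
def f(c): return 210/np.tan(np.radians(c["vertical_fov"]/2))
def pts(c,mask=None):
    d=c["depth"]; v,u=np.nonzero((d>0)&(mask if mask is not None else True))
    z=d[v,u]; F=f(c)
    P=np.stack([(u-c["cx"])/F*z,-(v-c["cy"])/F*z,-z,np.ones_like(z)],1)
    return (P@np.array(c["T"]).T)[:,:3],u,v
def proj(c,p):
    q=np.linalg.inv(np.array(c["T"]))@np.r_[p,1]; F=f(c)
    return c["cx"]+F*q[0]/-q[2], c["cy"]+F*q[1]/q[2]
E
python3 - <<'E'
from h import *
o=r.get_obs(); print(o)
for n in ["scene","top","wrist"]:
    c=cam(n); print(n,{k:v for k,v in c.items() if k not in("image","depth")})
    save(c,n+"0.png")
    np.savez("/tmp/"+n+"0.npz",**{k:v for k,v in c.items() if k in("image","depth","T","cx","cy","vertical_fov")})
    for t in ["checker","cap_plate","chestpiece","adult","dock_small","pad_face"]:
        for m in vision.masks_of(t,c)[:3]: 
            P,u,v=pts(c,m["mask"]); print(n,t,round(m["score"],2),m["box"],np.round(np.median(P,0),3) if len(P) else None)
E
```

```text
{'time_s': 0.0, 'joints': array([ 5.84994835e+01,  1.58492790e+01,  8.62969193e+01,  3.03923983e-03,
        7.79613343e+01, -6.93210677e+00]), 'joint_velocities': array([ 0.03054451, -0.10848856, -0.12099722, -0.01310175,  0.00556706,
        0.02883357]), 'effort': array([-7.71363193e-04, -4.16763961e+01, -2.45805645e+01, -5.53811933e-04,
        1.10168828e-02, -3.37842799e-06]), 'eef_pos': array([0.23877355, 0.52249271, 0.2304114 ]), 'tool_rot': array([[-9.09460726e-01,  4.15788573e-01, -1.02487144e-03],
       [ 4.15789743e-01,  9.09459408e-01, -1.57311724e-03],
       [ 2.77994799e-04, -1.85681938e-03, -9.99998237e-01]]), 'ft_force': array([ 0.7312117 , -0.19929021,  0.53960263]), 'wrist_torque': array([-0.01200389,  0.05704371, -0.002269  ]), 'grip_width': 0.08549873187332814}
scene {'vertical_fov': 44.859380968749456, 'cx': 280.5729830891247, 'cy': 199.23954073243902, 'T': array([[ 0.81226803, -0.45258765,  0.36794709,  0.90942653],
       [ 0.58302848,  0.64866935, -0.48918898, -0.5370469 ],
       [-0.01727511,  0.6118762 ,  0.79076487,  0.98391572],
       [ 0.        ,  0
[... 1562 characters left out ...]
342.5, 207.9, 19.4, 13.5] [ 0.474 -0.157  0.024]
top dock_small 0.66 [408.1, 190.8, 17.1, 23.1] [ 0.505 -0.336  0.009]
wrist {'vertical_fov': 70.35836665692253, 'cx': 276.29184003025966, 'cy': 212.13565178094956, 'T': array([[ 4.15756401e-01, -8.74175151e-01, -2.50927121e-01,
         1.75393268e-01],
       [ 9.09475858e-01,  3.99458675e-01,  1.15266784e-01,
         5.53091988e-01],
       [-5.28343131e-04, -2.76135062e-01,  9.61118696e-01,
         3.74454583e-01],
       [ 0.00000000e+00,  0.00000000e+00,  0.00000000e+00,
         1.00000000e+00]]), 'shot': 3}
wrist checker 0.7 [1.0, 231.6, 132.5, 165.4] [0.232 0.265 0.07 ]
wrist cap_plate 0.8 [0.0, 274.6, 83.6, 84.9] [0.236 0.227 0.089]
```

View pics/scene0.png

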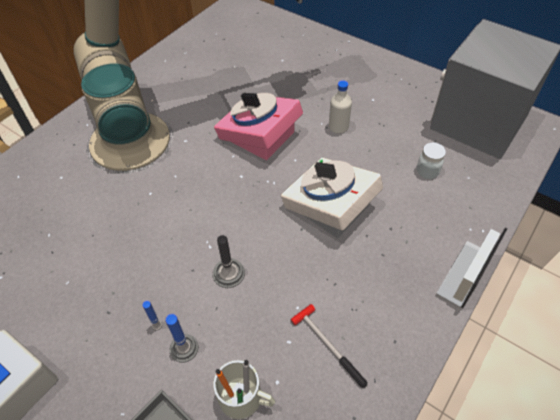

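View pics/top0.png

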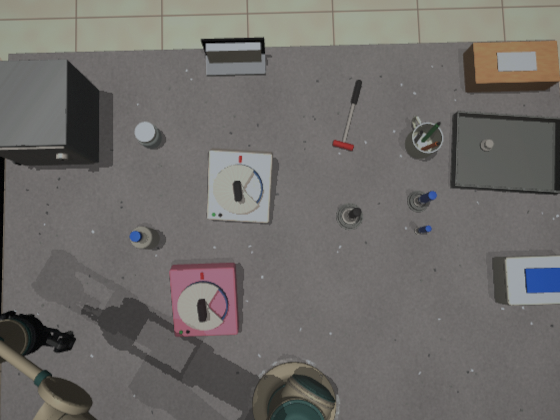

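Run:
```python
import cv2
a=cv2.imread("pics/scene0.png")
cv2.imwrite("pics/s_crop.png",cv2.resize(a[80:250,200:400],None,fx=4,fy=3.5,interpolation=cv2.INTER_CUBIC))
cv2.imwrite("pics/s_crop2.png",cv2.resize(a[220:370,120:270],None,fx=4,fy=4,interpolation=cv2.INTER_CUBIC))
a=cv2.imread("pics/top0.png")
cv2.imwrite("pics/t_crop.png",cv2.resize(a[120:270,160:310],None,fx=4,fy=4,interpolation=cv2.INTER_CUBIC))
```

```text
(no output)
```

View pics/s_crop.png

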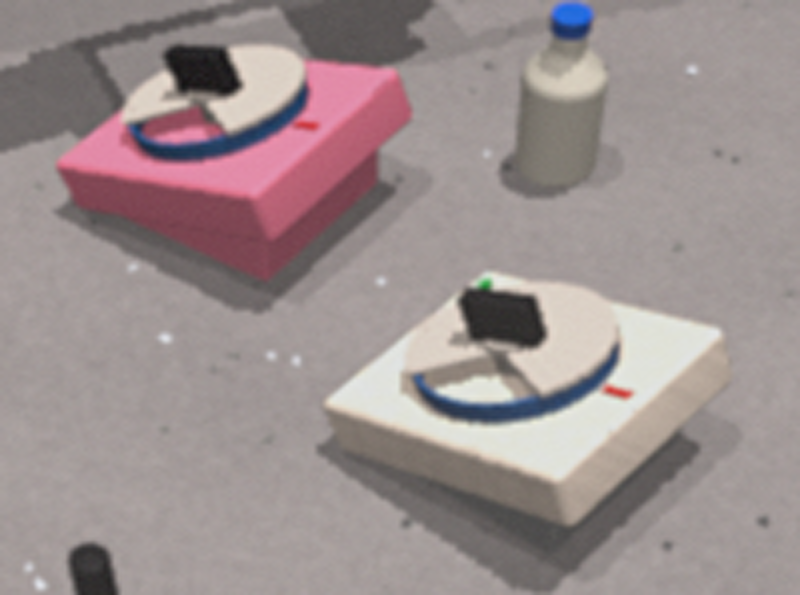

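View pics/s_crop2.png

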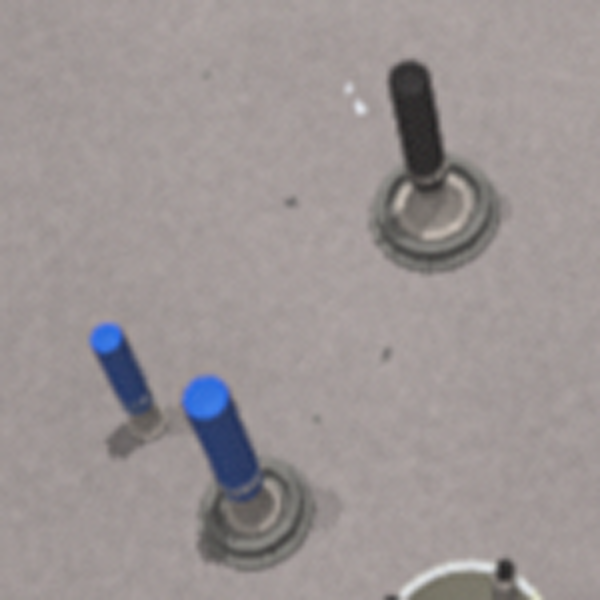

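View pics/t_crop.png

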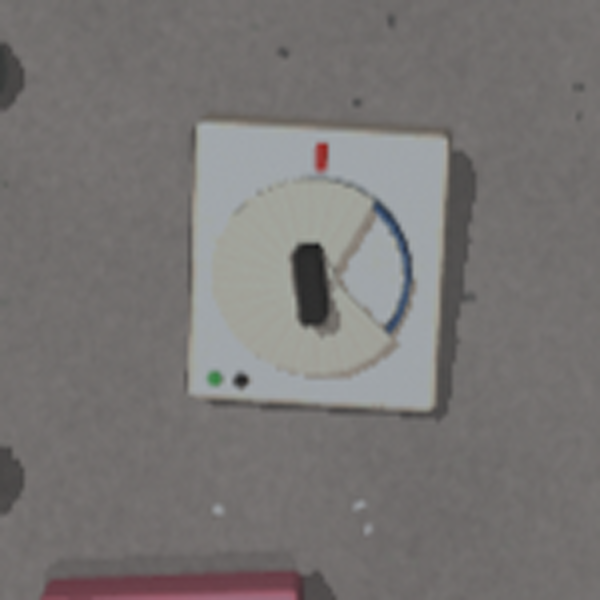

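The top view shows the white checker, with its cap centre near (238,188) and its red mark uphill near (240,159). The docked blue chestpiece is near (421,200). The smaller, undocked blue look-alike is near (425,229), and the pink tester is near (204,300). Next I fit the poses.

```bash
cat >> h.py <<'E'
def load(n):
    z=np.load("/tmp/"+n+".npz"); return {k:(z[k] if z[k].ndim else float(z[k])) for k in z}
def fitplane(P,it=300,tol=.0025,nok=None):
    rng=np.random.default_rng(0);best=None
    for _ in range(it):
        a=P[rng.choice(len(P),3,False)];n=np.cross(a[1]-a[0],a[2]-a[0])
        if np.linalg.norm(n)<1e-9: continue
        n/=np.linalg.norm(n); n*=np.sign(n[2]) or 1
        if nok and not nok(n): continue
        i=abs((P-a[0])@n)<tol
        if best is None or i.sum()>best.sum(): best=i
    Q=P[best];m=Q.mean(0);n=np.linalg.svd(Q-m)[2][2];n*=np.sign(n[2])
    return m,n,best
E
python3 - <<'E'
from h import *
for nm in ["top0","scene0"]:
    c=load(nm); P,u,v=pts(c); col=c["image"][v,u].astype(int)
    sel=(abs(P[:,0]-.56)<.13)&(abs(P[:,1]-.12)<.13)&(P[:,2]>.03)&(P[:,2]<.2)
    P=P[sel];col=col[sel]
    hsv=cv2.cvtColor(col[None].astype(np.uint8),cv2.COLOR_RGB2HSV)[0].astype(int)
    red=((hsv[:,0]<8)|(hsv[:,0]>172))&(hsv[:,1]>130)
    m,n,i=fitplane(P,nok=lambda n:.85<n[2]<.97)
    print(nm,"plane",m,n,i.sum(),len(P),np.degrees(np.arccos(n[2])),"red",red.sum(),np.median(P[red],0),P[red].std(0))
    up=np.array([0,0,1])-n*n[2];up/=np.linalg.norm(up);print("up",up, np.degrees(np.arctan2(up[1],up[0])))
    h=(P-m)@n
    print(np.histogram(h,np.arange(-.05,.08,.004)))
    dark=(col.sum(1)<150)&(h>.01); print("bar top",P[dark&(h>np.percentile(h[dark],80)-.003)].mean(0),np.percentile(h[dark],[50,90]))
    blu=(hsv[:,0]>95)&(hsv[:,0]<125)&(hsv[:,1]>120); print("blue",blu.sum(),P[blu].mean(0) if blu.any() else 0)
for nm in ["top0","scene0"]:
    c=load(nm); P,u,v=pts(c); col=c["image"][v,u]
    hsv=cv2.cvtColor(col[None],cv2.COLOR_RGB2HSV)[0].astype(int)
    for nme,x,y in [("big",.505,-.34),("small",.433,-.338)]:
        s=(abs(P[:,0]-x)<.04)&(abs(P[:,1]-y)<.05)&(hsv[:,0]>100)&(hsv[:,0]<125)&(hsv[:,1]>130)&(P[:,2]>.02)
        print(nm,nme,s.sum(),P[s].min(0),P[s].max(0)); t=s&(P[:,2]>P[s][:,2].max()-.006);print(" top",P[t].mean(0),t.sum())
E
```

```text
top0 plane [0.55788409 0.11726464 0.0795659 ] [-0.34230067  0.04385905  0.93856627] 1638 4514 20.18784293238611 red 15 [0.62117718 0.11577868 0.10150669] [0.00368895 0.002003   0.00316924]
up [ 0.93095547 -0.1192835   0.34509906] -7.301535162116474
(array([   0,    0,    3,   13,   18,   18,   17,   14,   15,   22,  113,
        651, 1380,  599,   62,   36,  228,  718,  402,   57,    3,    3,
          7,    8,    2,   22,   63,   37,    3,    0,    0,    0]), array([-0.05 , -0.046, -0.042, -0.038, -0.034, -0.03 , -0.026, -0.022,
       -0.018, -0.014, -0.01 , -0.006, -0.002,  0.002,  0.006,  0.01 ,
        0.014,  0.018,  0.022,  0.026,  0.03 ,  0.034,  0.038,  0.042,
        0.046,  0.05 ,  0.054,  0.058,  0.062,  0.066,  0.07 ,  0.074,
        0.078]))
bar top [0.53404982 0.12296162 0.1324247 ] [0.05569534 0.05940063]
blue 0 0
scene0 plane [0.56761049 0.09776792 0.08410043] [-0.34535426  0.02804786  0.93805317] 1555 4555 20.27285899019862 red 7 [0.62030576 0.11710924 0.10277091] [0.00307033 0.00102473 0.00214027]
up [ 0.93497477 -0.07593375  0.34649133] -4.643072199545719
(array([
[... 463 characters left out ...]
062,  0.066,  0.07 ,  0.074,
        0.078]))
bar top [0.53827875 0.12014727 0.13005784] [0.04444831 0.05513616]
blue 92 [0.58162925 0.08538674 0.10139797]
top0 big 54 [ 0.50261205 -0.35577657  0.13161087] [ 0.52207583 -0.33542686  0.1448442 ]
 top [ 0.51267158 -0.34450615  0.14082993] 23
top0 small 29 [ 0.42738016 -0.34839853  0.09597125] [ 0.44005622 -0.33535382  0.10692316]
 top [ 0.43291465 -0.34189666  0.1030459 ] 8
scene0 big 259 [ 0.50323933 -0.35617306  0.0639916 ] [ 0.52414237 -0.33703266  0.14313356]
 top [ 0.51376624 -0.3458382   0.13914103] 80
scene0 small 126 [ 0.42795817 -0.34946047  0.04303886] [ 0.4443955  -0.33473538  0.10244872]
 top [ 0.43557289 -0.34197164  0.09948531] 44
```

```bash
cat >> h.py <<'E'
from scipy.spatial.transform import Rotation as Rn
def plan(p,R,lin=.025,ang=8.3,N=None):
    o=r.get_obs();p0=o["eef_pos"];R0=o["tool_rot"]
    w=Rn.from_matrix(R0.T@R).as_rotvec()
    if N is None: N=int(max(1,np.ceil(np.degrees(np.linalg.norm(w))/ang),np.ceil(np.linalg.norm(p-p0)/lin)))
    while 1:
        dR=Rn.from_rotvec(w/N).as_matrix();A=np.zeros((3,3));Rk=R0.copy();Rs=[]
        for k in range(N): A+=Rk;Rs.append(Rk.copy());Rk=Rk@dR
        d=np.linalg.solve(A,p-p0)
        if max(abs(d))<.049: break
        N+=1
    q=p0.copy();path=[]
    for k in range(N): q=q+Rs[k]@d;path.append(q.copy())
    print("N",N,"row",np.round(np.r_[d*1000,np.degrees(w/N)],2).tolist())
    print("path",np.round(path[::max(1,N//6)],3).tolist())
def Rdeck(n,az_deg):
    z=-n/np.linalg.norm(n);y=np.array([np.cos(np.radians(az_deg)),np.sin(np.radians(az_deg)),0]);y-=z*(y@z);y/=np.linalg.norm(y)
    return np.stack([np.cross(y,z),y,z],1)
E
python3 - <<'E'
from h import *
n=np.array([-.342*np.cos(.08),.342*np.sin(.08),.94]);
g=np.array([.536,.122,.131])-.012*n
R=Rdeck(n,-88)
plan(g+.13*n+[0.0,0,0],R)
E
```

```text
N 19 row [-26.16, 22.03, -2.25, -1.43, 0.17, 7.99]
path [[0.272, 0.532, 0.234], [0.374, 0.531, 0.242], [0.466, 0.488, 0.252], [0.532, 0.411, 0.259], [0.562, 0.313, 0.26], [0.548, 0.212, 0.255], [0.496, 0.125, 0.242]]
```

Run:
```python
from h import *
o=r.get_obs()
plan(np.array([.40,.28,.29]),Rdeck(np.array([0,0,1.]),20),lin=.03)
```

```text
N 10 row [-29.31, -5.95, -5.87, 0.0, -0.0, 4.54]
path [[0.263, 0.505, 0.237], [0.286, 0.486, 0.243], [0.307, 0.465, 0.249], [0.326, 0.442, 0.255], [0.344, 0.418, 0.261], [0.359, 0.392, 0.267], [0.373, 0.365, 0.272], [0.384, 0.338, 0.278], [0.393, 0.309, 0.284], [0.4, 0.28, 0.29]]
```

```bash
python3 -m handwheel '[[85,-29.3,-6,-5.9,0,0,4.54],[85,-29.3,-6,-5.9,0,0,4.54],[85,-29.3,-6,-5.9,0,0,4.54],[85,-29.3,-6,-5.9,0,0,4.54],[85,-29.3,-6,-5.9,0,0,4.54],[85,-29.3,-6,-5.9,0,0,4.54],[85,-29.3,-6,-5.9,0,0,4.54],[85,-29.3,-6,-5.9,0,0,4.54]]'; python3 -m handwheel '[[85,-29.3,-6,-5.9,0,0,4.54],[85,-29.3,-6,-5.9,0,0,4.54]]'
python3 - <<'E'
from h import *
n=np.array([-.342*np.cos(.08),.342*np.sin(.08),.94]);
g=np.array([.536,.122,.131])-.012*n
R=Rdeck(n,-88)
plan(g+.13*n+[0.0,0,0],R)
E
```

```text
time_s: 1.85
eef_pos: [0.3846, 0.3364, 0.2787]
tool_rot: [[-0.484, 0.875, 0.0], [0.875, 0.484, 0.0], [-0.0, 0.0, -1.0]]
ft_force: [0.6, 0.2, -0.6]
grip_width: 0.085
time_s: 2.05
eef_pos: [0.4002, 0.2786, 0.2906]
tool_rot: [[-0.339, 0.941, 0.0], [0.941, 0.339, 0.0], [0.0, 0.001, -1.0]]
ft_force: [0.8, -0.1, -0.0]
grip_width: 0.0849
N 14 row [-7.55, 12.76, 3.35, -1.44, 0.82, 7.64]
path [[0.415, 0.276, 0.287], [0.442, 0.265, 0.281], [0.466, 0.247, 0.275], [0.485, 0.224, 0.269], [0.497, 0.197, 0.263], [0.502, 0.168, 0.255], [0.5, 0.139, 0.247]]
```

```bash
python3 -m handwheel '[[85,-7.55,12.76,3.35,-1.44,0.82,7.64],[85,-7.55,12.76,3.35,-1.44,0.82,7.64],[85,-7.55,12.76,3.35,-1.44,0.82,7.64],[85,-7.55,12.76,3.35,-1.44,0.82,7.64],[85,-7.55,12.76,3.35,-1.44,0.82,7.64],[85,-7.55,12.76,3.35,-1.44,0.82,7.64],[85,-7.55,12.76,3.35,-1.44,0.82,7.64]]'; python3 -m handwheel '[[85,-7.55,12.76,3.35,-1.44,0.82,7.64],[85,-7.55,12.76,3.35,-1.44,0.82,7.64],[85,-7.55,12.76,3.35,-1.44,0.82,7.64],[85,-7.55,12.76,3.35,-1.44,0.82,7.64],[85,-7.55,12.76,3.35,-1.44,0.82,7.64],[85,-7.55,12.76,3.35,-1.44,0.82,7.64],[85,-7.55,12.76,3.35,-1.44,0.82,7.64]]'
python3 - <<'E'
from h import *
c=cam("wrist");save(c,"w1.png")
np.savez("/tmp/w1.npz",**{k:v for k,v in c.items() if k in("image","depth","T","cx","cy","vertical_fov")})
print(r.get_obs()["joints"])
for t in ["checker","cap_plate"]:
    for m in vision.masks_of(t,c)[:2]: print(t,m["score"],m["box"])
E
```

```text
time_s: 2.75
eef_pos: [0.4852, 0.225, 0.2689]
tool_rot: [[0.544, 0.82, 0.18], [0.823, -0.563, 0.075], [0.163, 0.107, -0.981]]
ft_force: [0.1, 0.4, 0.4]
grip_width: 0.0849
time_s: 3.45
eef_pos: [0.4956, 0.126, 0.2417]
tool_rot: [[0.94, 0.02, 0.341], [0.031, -0.999, -0.027], [0.34, 0.036, -0.94]]
ft_force: [-0.8, 0.5, -0.3]
grip_width: 0.0849
[  9.95768258   0.38837857 106.98023562  -6.22421422  53.62502103
 101.51157889]
checker 0.86 [197.9, 100.2, 162.6, 175.2]
checker 0.71 [87.3, 360.3, 116.9, 58.3]
cap_plate 0.86 [214.5, 139.7, 100.5, 118.3]
```

View pics/w1.png

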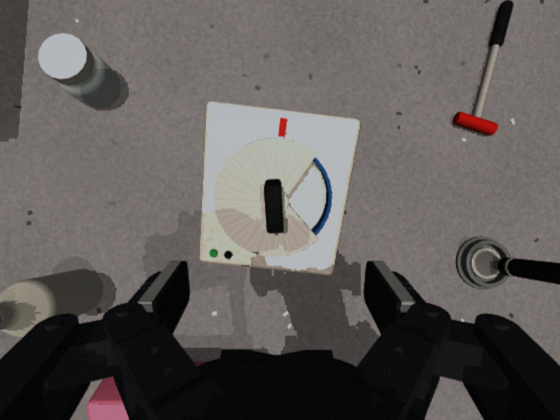

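```bash
cat > fit.py <<'E'
from h import *
from scipy.optimize import minimize
import sys
def fit(c,verbose=1):
    P,u,v=pts(c); col=c["image"][v,u]
    sel=(abs(P[:,0]-.56)<.13)&(abs(P[:,1]-.12)<.13)&(P[:,2]>.03)&(P[:,2]<.17)
    P=P[sel];col=col[sel]; hsv=cv2.cvtColor(col[None],cv2.COLOR_RGB2HSV)[0].astype(int)
    m,n,i=fitplane(P,nok=lambda n:.85<n[2]<.97,tol=.0025)
    h=(P-m)@n
    up=np.array([0,0,1])-n*n[2];up/=np.linalg.norm(up)
    print("plane",m,n,"tilt",np.degrees(np.arccos(n[2])),"az up",np.degrees(np.arctan2(up[1],up[0])))
    red=((hsv[:,0]<8)|(hsv[:,0]>172))&(hsv[:,1]>130)&(abs(h)<.006)
    rc=P[red].mean(0);print("red",red.sum(),rc)
    e=np.cross(n,up)
    X=(P-m)@up;Y=(P-m)@e
    deck=abs(h)<.004
    rect=cv2.minAreaRect(np.stack([X[deck],Y[deck]],1).astype(np.float32)*1000)
    print("deck rect",rect)
    disc=(h>.015)&(h<.026)&(col.sum(1)>200)
    print("disc h",np.median(h[disc]),disc.sum())
    # circle fit : rim points via hull
    D=np.stack([X[disc],Y[disc]],1)
    best=None
    c0=np.median(D,0)
    def cost(q):
        dd=np.hypot(D[:,0]-q[0],D[:,1]-q[1]); return np.maximum(dd-.062,0).clip(0,.006).sum()
    # enclosing: maximize coverage -> use hull of angular percentile
    a=c0
    for _ in range(30):
        ang=np.arctan2(D[:,1]-a[1],D[:,0]-a[0]);rr=np.hypot(D[:,0]-a[0],D[:,1]-a[1])
        A=[];B=[]
        for k in np.arange(-np.pi,np.pi,np.pi/24):
            s=abs((ang-k+np.pi)%(2*np.pi)-np.pi)<np.pi/24
            if s.sum()<10: continue
            R=np.percentile(rr[s],97)
            if R<.055: continue
            A.append([np.cos(k),np.sin(k)]);B.append(R-.062)
        A=np.array(A);B=np.array(B)
        dlt=np.linalg.lstsq(np.c_[A,np.ones(len(A))],B,rcond=None)[0];a=a+dlt[:2]
    print("disc centre",m+up*a[0]+e*a[1]+n*np.median(h[disc]),"drad",dlt[2],"n",len(A))
    bar=(col.sum(1)<170)&(h>.048)&(h<.066)
    if bar.sum()>20:
        br=cv2.minAreaRect(np.stack([X[bar],Y[bar]],1).astype(np.float32)*1000)
        cxy=np.array(br[0])/1000; bx=cv2.boxPoints(br); E=max([bx[1]-bx[0],bx[2]-bx[1]],key=np.linalg.norm)
        print("bar",br,np.degrees(np.arctan2(E[1],E[0])),"h",np.median(h[bar]),"pos",m+up*cxy[0]+e*cxy[1]+n*np.median(h[bar]))
    print("uphill via red-disc: ", np.degrees(np.arctan2((rc-m)@e-a[1],(rc-m)@up-a[0])),"deg from plane's uphill; dist",np.hypot((rc-m)@e-a[1],(rc-m)@up-a[0]))
if __name__=="__main__":
    for n in sys.argv[1:]: print("==",n);fit(load(n))
E
python3 fit.py w1 top0 scene0
```

```text
== w1
plane [0.56566709 0.11782727 0.08343316] [-0.33895946  0.03126641  0.94028128] tilt 19.90115179851221 az up -5.270181795546113
red 109 [0.61977481 0.11834648 0.10431696]
deck rect ((-14.687599182128906, 5.2306976318359375), (178.53585815429688, 158.6950225830078), 0.06189998239278793)
disc h 0.02063191389742027 8194
disc centre [0.54491855 0.12564806 0.09763579] drad -0.0011418248655082881 n 48
bar ((-14.2276611328125, 5.1398115158081055), (44.692386627197266, 15.756686210632324), 10.029454231262207) 10.029455 h 0.05683681285411569 pos [0.53355237 0.12595124 0.13203267]
uphill via red-disc:  -0.3100359415095418 deg from plane's uphill; dist 0.07299434593063407
== top0
plane [0.55788409 0.11726464 0.0795659 ] [-0.34230067  0.04385905  0.93856627] tilt 20.18784293238611 az up -7.301535162116474
red 15 [0.62113031 0.11580499 0.1023485 ]
deck rect ((-6.479286193847656, 4.369049072265625), (180.3517608642578, 159.6824951171875), 2.1486403942108154)
disc h 0.020602608688002465 1331
disc centre [0.54474666 0.1236539  0.09642719] drad -0.0009694368969815023 n 42
bar ((-4.90487480163574
[... 221 characters left out ...]
dist 0.07411440099883082
== scene0
plane [0.56761049 0.09776792 0.08410043] [-0.34535426  0.02804786  0.93805317] tilt 20.27285899019862 az up -4.643072199545719
red 7 [0.62011228 0.11724544 0.10393074]
deck rect ((-16.675994873046875, 23.011207580566406), (161.33517456054688, 181.3302764892578), 88.84465026855469)
disc h 0.020285311537436467 918
disc centre [0.54643304 0.12444703 0.09713092] drad -0.0005419956683652492 n 43
bar ((-13.618951797485352, 21.53665542602539), (40.53976058959961, 14.885809898376465), 11.131372451782227) 11.131372 h 0.055126722942165744 pos [0.53758222 0.12181422 0.13109338]
uphill via red-disc:  -0.9685962896653947 deg from plane's uphill; dist 0.07180140919311591
```

The wrist view shows the white tester centred at about (275,195), its bar at (275,206) and its red mark at (283,127). All three camera fits agree to 1–2 mm. The cap starts at about 6°, so it needs about 80° of turn.

```bash
cat >> h.py <<'E'
A_=np.radians(-5.4);t_=np.radians(20)
N_=np.array([-np.sin(t_)*np.cos(A_),-np.sin(t_)*np.sin(A_),np.cos(t_)])
U_=np.array([np.cos(t_)*np.cos(A_),np.cos(t_)*np.sin(A_),np.sin(t_)])
E_=np.cross(N_,U_)
DT=np.array([.5452,.1252,.0976])
def Rbar(deg):
    x=np.cos(np.radians(deg))*U_+np.sin(np.radians(deg))*E_
    z=-N_; return np.stack([x,np.cross(z,x),z],1)
E
python3 - <<'E'
from h import *
print(N_)
plan(DT+.005*N_,Rbar(10),lin=.02)
E
```

```text
[-0.34050225  0.03218694  0.93969262]
N 8 row [-0.19, -0.38, 18.42, -0.05, 0.01, -0.34]
path [[0.501, 0.127, 0.224], [0.507, 0.126, 0.207], [0.513, 0.126, 0.189], [0.519, 0.126, 0.172], [0.525, 0.126, 0.154], [0.531, 0.126, 0.137], [0.537, 0.126, 0.12], [0.543, 0.125, 0.102]]
```

```bash
python3 -m handwheel '[[85,-0.2,-0.4,18.4,0,0,-0.34],[85,-0.2,-0.4,18.4,0,0,-0.34],[85,-0.2,-0.4,18.4,0,0,-0.34],[85,-0.2,-0.4,18.4,0,0,-0.34],[70,-0.2,-0.4,18.4,0,0,-0.34],[60,-0.2,-0.4,18.4,0,0,-0.34],[50,-0.2,-0.4,18.4,0,0,-0.34],[40,-0.2,-0.4,18.4,0,0,-0.34]]'
python3 - <<'E'
from h import *
c=cam("wrist");save(c,"w2.png")
plan(DT+.005*N_,Rbar(10),lin=.02)
E
```

```text
time_s: 4.4
eef_pos: [0.5455, 0.1266, 0.1025]
tool_rot: [[0.937, 0.073, 0.341], [0.087, -0.996, -0.025], [0.338, 0.053, -0.94]]
ft_force: [0.1, -0.1, -0.2]
grip_width: 0.0398
N 1 row [-0.12, 1.01, -2.86, -0.37, 0.21, 0.06]
path [[0.543, 0.125, 0.102]]
```

View pics/w2.png

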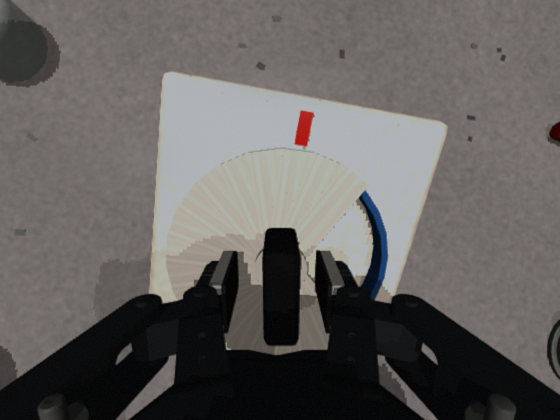

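The bar at (281,285) sits square between the finger pads at (228,280) and (328,280). Next I back up slightly and close.

```bash
python3 -m handwheel '[[40,-0.1,0.8,-2,0,0,0],[10,0,0,0,0,0,0],[10,0,0,0,0,0,0],[10,0,0,0,0,0,0],[10,0,0,0,0,0,0]]' 50
python3 -m handwheel '[[10,0,0,0,0,0,-4],[10,0,0,0,0,0,-4]]'
```

```text
time_s: 4.95
eef_pos: [0.5442, 0.1248, 0.1061]
tool_rot: [[0.937, 0.071, 0.343], [0.085, -0.996, -0.027], [0.339, 0.054, -0.939]]
ft_force: [-1.9, -4.4, 6.5]
grip_width: 0.0152
time_s: 5.15
eef_pos: [0.5442, 0.1251, 0.106]
tool_rot: [[0.918, 0.202, 0.342], [0.224, -0.974, -0.026], [0.328, 0.101, -0.939]]
ft_force: [-1.3, -3.4, 6.1]
grip_width: 0.015
```

```bash
python3 -m handwheel '[[10,0,0,0,0,0,-7],[10,0,0,0,0,0,-7],[10,0,0,0,0,0,-7],[10,0,0,0,0,0,-7],[10,0,0,0,0,0,-7],[10,0,0,0,0,0,-7],[10,0,0,0,0,0,-7],[10,0,0,0,0,0,-7]]'
python3 - <<'E'
from h import *
o=r.get_obs();x=o["tool_rot"][:,0];print(np.degrees(np.arctan2(x@E_,x@U_)),o["wrist_torque"]@N_,o["ft_force"],o["joints"], o["tool_rot"][:,2]@-N_, (o["eef_pos"]-DT)@E_,(o["eef_pos"]-DT)@U_,(o["eef_pos"]-DT)@N_)
E
```

```text
time_s: 5.95
eef_pos: [0.5431, 0.1262, 0.1056]
tool_rot: [[0.345, 0.875, 0.341], [0.933, -0.358, -0.024], [0.101, 0.326, -0.94]]
ft_force: [-5.0, 2.9, 7.5]
grip_width: 0.0155
74.07333880445896 -0.10237231636492626 [-5.02822377  2.94827435  7.54022808] [  8.80077725  12.50868038 114.81652465  -7.93925119  33.4180866
  35.93573158] 0.9999682737260723 0.000845661863926239 0.0006668959572289092 0.008288901569187553
```

```bash
cat > q.py <<'E'
from h import *
o=r.get_obs();x=o["tool_rot"][:,0];print(np.degrees(np.arctan2(x@E_,x@U_)),o["wrist_torque"]@N_,o["ft_force"])
E
python3 -m handwheel '[[10,0,0,0,0,0,-4],[10,0,0,0,0,0,-4],[10,0,0,0,0,0,-4]]';python3 q.py;python3 -m handwheel '[[10,0,0,0,0,0,-2],[10,0,0,0,0,0,-2]]';python3 q.py;python3 -m handwheel '[[10,0,0,0,0,0,-2],[10,0,0,0,0,0,0]]';python3 q.py
```

```text
time_s: 6.25
eef_pos: [0.5427, 0.1264, 0.1055]
tool_rot: [[0.157, 0.927, 0.34], [0.987, -0.158, -0.024], [0.032, 0.34, -0.94]]
ft_force: [-5.5, 3.4, 7.7]
grip_width: 0.0152
85.95443888166439 -0.1645127553979336 [-5.49826142  3.42357305  7.74148224]
time_s: 6.45
eef_pos: [0.5426, 0.1264, 0.1054]
tool_rot: [[0.093, 0.936, 0.34], [0.996, -0.091, -0.024], [0.008, 0.341, -0.94]]
ft_force: [-4.6, 2.9, 7.4]
grip_width: 0.0151
89.87523827909664 -0.07159868853954934 [-4.56526736  2.89325973  7.37513624]
time_s: 6.65
eef_pos: [0.5426, 0.1264, 0.1054]
tool_rot: [[0.065, 0.938, 0.34], [0.998, -0.061, -0.024], [-0.001, 0.341, -0.94]]
ft_force: [-5.6, 1.7, 6.8]
grip_width: 0.0149
91.57159097595644 -1.0794354398395638 [-5.60879303  1.69696991  6.78947191]
```

The torque jumped to 1.1 N m at about 91°, so the cap is at its stop. I release, retract and look.

```bash
python3 -m handwheel '[[50,0,0,0,0,0,0],[50,0,0,0,0,0,0],[50,0,0,0,0,0,0],[60,0,0,-10,0,0,0],[60,0,0,-25,0,0,0],[60,0,0,-35,0,0,0],[60,0,0,-35,0,0,0],[60,0,0,-35,0,0,0]]'
python3 - <<'E'
from h import *
c=cam("wrist");save(c,"w3.png")
np.savez("/tmp/w3.npz",**{k:v for k,v in c.items() if k in("image","depth","T","cx","cy","vertical_fov")})
for m in vision.masks_of("pad_face",c)[:2]: print(m["score"],m["box"])
E
python3 fit.py w3
```

```text
time_s: 7.45
eef_pos: [0.495, 0.1289, 0.2378]
tool_rot: [[0.061, 0.938, 0.34], [0.998, -0.056, -0.026], [-0.005, 0.341, -0.94]]
ft_force: [-0.2, 0.6, -0.4]
grip_width: 0.06
0.96 [295.9, 183.0, 30.0, 30.5]
== w3
plane [0.55692038 0.13699733 0.07951612] [-0.33944272  0.03127241  0.94010674] tilt 19.930510931038384 az up -5.263725666063979
red 93 [0.61974665 0.11831151 0.10428013]
deck rect ((-3.4664459228515625, -12.706695556640625), (178.5372772216797, 158.42593383789062), 0.1266513466835022)
disc h 0.02064293922056255 8505
disc centre [0.54473568 0.12484042 0.09747909] drad -0.0011589951600626607 n 48
bar ((-3.7118523120880127, -12.091863632202148), (44.24423599243164, 15.11223030090332), 89.83638763427734) 89.83639 h 0.05688341277224329 pos [0.53302759 0.12705547 0.13172731]
uphill via red-disc:  0.29794215285411474 deg from plane's uphill; dist 0.07310335082816967
```

View pics/w3.png

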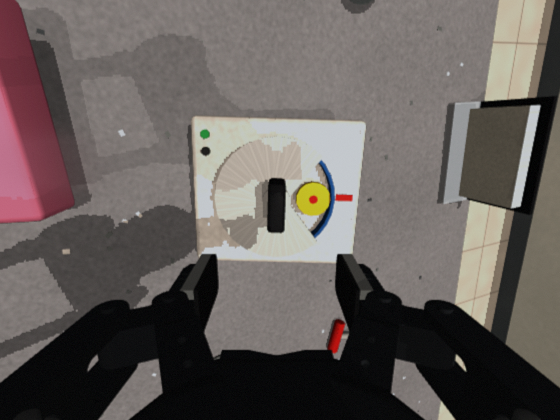

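The yellow pad at (313,199), with its red spot, is fully uncovered. The bar reads 89.8° against an expected 90°. Next I measure the spot and the chestpiece.

Run:
```python
from h import *
c=load("w3");P,u,v=pts(c);col=c["image"][v,u];hsv=cv2.cvtColor(col[None],cv2.COLOR_RGB2HSV)[0].astype(int)
s=(abs(u-313)<14)&(abs(v-199)<14)
red=s&((hsv[:,0]<10)|(hsv[:,0]>172))&(hsv[:,1]>130)
yel=s&(hsv[:,0]>18)&(hsv[:,0]<35)&(hsv[:,1]>120)
print(red.sum(),yel.sum(),P[red].mean(0),P[red|yel].mean(0))
m,n,i=fitplane(P[red|yel]);print(m,n,np.degrees(np.arccos(n[2])),np.degrees(np.arctan2(-n[1],-n[0])))
pred=DT-.021*N_+.014*N_+.038*U_
print("pred",pred,"diff along U,E,N",[(P[red|yel].mean(0)-pred)@a for a in (U_,E_,N_)],[(P[red].mean(0)-pred)@a for a in (U_,E_,N_)])
# next: go above chestpiece
o=r.get_obs();print(o["joints"])
R=np.stack([[1,0,0],[0,-1,0],[0,0,-1.]],1).T
for az in (-90,-110,90,70): 
  print(az);plan(np.array([.40,-.25,.30]),Rdeck(np.array([0,0,1.]),az),lin=.03)
```

```text
43 653 [0.58323986 0.1217051  0.10450379] [0.58340907 0.12181021 0.104038  ]
[0.58343369 0.12177538 0.10407028] [-0.33392008  0.03216748  0.94205235] 19.600871218785613 -5.502488605881785
pred [0.58313336 0.12161424 0.10401892] diff along U,E,N [np.float64(0.00024712467436856375), np.float64(0.00022104924464402302), np.float64(-6.964105149013876e-05)] [np.float64(0.0002574366098236994), np.float64(0.00010047626699099796), np.float64(0.00042229460256754743)]
[ 10.38196076   0.43379064 106.86054602  -6.23732634  52.92178442
  16.71030645]
-90
N 14 row [-26.45, 15.88, -2.36, 1.18, -1.1, 6.11]
path [[0.51, 0.102, 0.25], [0.526, 0.044, 0.264], [0.53, -0.017, 0.274], [0.521, -0.077, 0.282], [0.5, -0.135, 0.288], [0.468, -0.187, 0.293], [0.425, -0.231, 0.298]]
-110
N 14 row [-24.8, 21.0, -1.6, 1.03, -1.35, 7.52]
path [[0.515, 0.104, 0.251], [0.54, 0.046, 0.266], [0.549, -0.018, 0.278], [0.541, -0.082, 0.286], [0.518, -0.142, 0.292], [0.479, -0.194, 0.296], [0.429, -0.235, 0.299]]
90
N 14 row [-18.67, -24.49, -7.98, 1.11, 1.2, -6.6]
path [[0.471, 0.113, 0.241], [0.424, 0.07, 0.242], [0.388, 0.017, 0.246], [0.365, -0.041, 0.254], [0.357, -0.103, 0.264], [0.363, -0.165, 0.277], [0.384, -0.223, 0.292]]
70
N 14 row [-21.5, -20.31, -7.27, 1.25, 0.95, -5.19]
path [[0.475, 0.109, 0.242], [0.435, 0.063, 0.244], [0.404, 0.011, 0.249], [0.384, -0.046, 0.257], [0.374, -0.105, 0.267], [0.376, -0.165, 0.279], [0.389, -0.222, 0.293]]
```

Run:
```python
from h import *
plan(np.array([.50,-.345,.27]),Rdeck(np.array([0,0,1.]),-90),lin=.03)
```

```text
N 16 row [-23.16, 23.05, 1.6, 1.04, -0.96, 5.35]
path [[0.518, 0.105, 0.249], [0.553, 0.051, 0.26], [0.577, -0.01, 0.268], [0.589, -0.074, 0.273], [0.59, -0.139, 0.275], [0.578, -0.203, 0.276], [0.555, -0.264, 0.274], [0.521, -0.32, 0.272]]
```

```bash
python3 -m handwheel '[[60,-23.2,23,1.6,1.04,-0.96,5.35],[60,-23.2,23,1.6,1.04,-0.96,5.35],[60,-23.2,23,1.6,1.04,-0.96,5.35],[60,-23.2,23,1.6,1.04,-0.96,5.35],[60,-23.2,23,1.6,1.04,-0.96,5.35],[60,-23.2,23,1.6,1.04,-0.96,5.35],[60,-23.2,23,1.6,1.04,-0.96,5.35],[60,-23.2,23,1.6,1.04,-0.96,5.35]]'; python3 -m handwheel '[[60,-23.2,23,1.6,1.04,-0.96,5.35],[60,-23.2,23,1.6,1.04,-0.96,5.35],[60,-23.2,23,1.6,1.04,-0.96,5.35],[60,-23.2,23,1.6,1.04,-0.96,5.35],[60,-23.2,23,1.6,1.04,-0.96,5.35],[60,-23.2,23,1.6,1.04,-0.96,5.35],[60,-23.2,23,1.6,1.04,-0.96,5.35],[60,-23.2,23,1.6,1.04,-0.96,5.35]]'
python3 - <<'E'
from h import *
c=cam("wrist");save(c,"w4.png")
np.savez("/tmp/w4.npz",**{k:v for k,v in c.items() if k in("image","depth","T","cx","cy","vertical_fov")})
print(r.get_obs()["joints"])
for t in ["chestpiece","dock_small","mug","adult"]:
    for m in vision.masks_of(t,c)[:2]:
        P,u,v=pts(c,m["mask"]);print(t,m["score"],m["box"],np.median(P,0))
        if t=="chestpiece":
            q=P[P[:,2]>P[:,2].max()-.005];print(" top",q.mean(0),q.min(0),q.max(0),len(q))
        if t=="dock_small":print(P.min(0),P.max(0))
        if t=="mug":print(P.min(0),P.max(0))
E
```

```text
time_s: 8.35
eef_pos: [0.5892, -0.1083, 0.2669]
tool_rot: [[0.73, 0.664, 0.16], [0.68, -0.728, -0.085], [0.06, 0.171, -0.983]]
ft_force: [-0.1, 0.2, 0.0]
grip_width: 0.06
time_s: 9.15
eef_pos: [0.4965, -0.3467, 0.2636]
tool_rot: [[1.0, -0.005, -0.012], [-0.005, -1.0, 0.0], [-0.012, -0.0, -1.0]]
ft_force: [1.2, 0.4, -0.2]
grip_width: 0.0598
[-41.55950808  17.999446    78.56377281  -0.82271381  84.03082656
  49.18418689]
chestpiece 0.73 [263.4, 156.9, 23.4, 42.4] [ 0.51831557 -0.34482245  0.13720396]
 top [ 0.51356793 -0.3448775   0.13942579] [ 0.50356861 -0.3548487   0.13659229] [ 0.52279046 -0.33466285  0.14157096] 391
chestpiece 0.68 [266.8, 211.0, 12.7, 42.0] [ 0.43958914 -0.34135081  0.07089087]
 top [ 0.43524555 -0.34137071  0.10026062] [ 0.42662212 -0.34859774  0.09718702] [ 0.44239607 -0.33406176  0.10215654] 155
dock_small 0.57 [256.2, 143.0, 40.2, 41.3] [ 0.52133875 -0.34438721  0.00627571]
[ 0.49146042 -0.37248985  0.00275256] [ 0.53964926 -0.31715846  0.01872865]
mug 0.93 [244.0, 0.0, 84.2, 76.0] [ 0.6633031  -0.35589416  0.04292186]
[ 0.62379229 -0.40772073 -0.00111042] [ 0.70470346 -0.31024659  0.14030282]
adult 0.95 [72.0, 180.0, 85.7, 54.2] [ 0.48129088 -0.16882427  0.08684288]
```

View pics/w4.png

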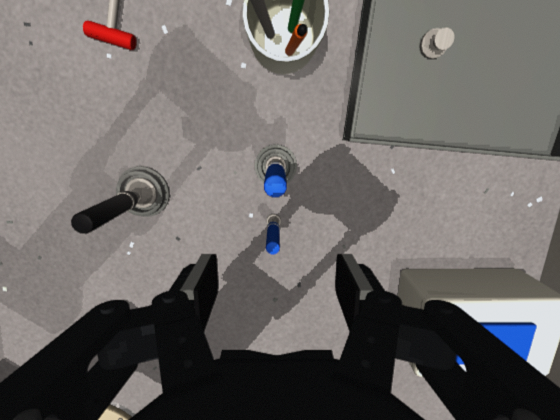

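The docked blue handle's top is at (275,185), and the small look-alike is below it at (273,233). The handle axis is about (0.513, -0.345). I move above it, then go straight down.

Run:
```python
from h import *
plan(np.array([.5133,-.3449,.20]),Rdeck(np.array([0,0,1.]),-90),lin=.03)
```

```text
N 3 row [5.51, -0.1, 21.29, 0.0, 0.22, -0.02]
path [[0.503, -0.345, 0.243], [0.508, -0.345, 0.221], [0.513, -0.345, 0.2]]
```

```bash
python3 -m handwheel '[[60,5.5,-0.1,21.3,0,0.22,0],[60,5.5,-0.1,21.3,0,0.22,0],[60,5.5,-0.1,21.3,0,0.22,0],[60,0,0,0,0,0,0]]'
python3 - <<'E'
from h import *
plan(np.array([.5133,-.3449,.082]),Rdeck(np.array([0,0,1.]),-90),lin=.02)
E
```

```text
time_s: 9.8
eef_pos: [0.5127, -0.3425, 0.1974]
tool_rot: [[1.0, 0.001, -0.004], [0.001, -1.0, 0.003], [-0.004, -0.003, -1.0]]
ft_force: [-0.2, 0.8, 0.1]
grip_width: 0.0601
N 6 row [0.14, 0.43, 19.23, -0.03, 0.04, 0.01]
path [[0.513, -0.343, 0.178], [0.513, -0.343, 0.159], [0.513, -0.344, 0.14], [0.513, -0.344, 0.12], [0.513, -0.344, 0.101], [0.513, -0.345, 0.082]]
```

```bash
python3 -m handwheel '[[60,0.1,2.5,2,0,0.24,0],[60,0,0,20,0,0,0],[60,0,0,20,0,0,0],[60,0,0,20,0,0,0],[60,0,0,20,0,0,0],[50,0,0,20,0,0,0],[45,0,0,13,0,0,0],[40,0,0,0,0,0,0]]'
python3 - <<'E'
from h import *
c=cam("wrist");save(c,"w5.png")
plan(np.array([.5133,-.3449,.082]),Rdeck(np.array([0,0,1.]),-90),lin=.02)
E
```

```text
time_s: 10.6
eef_pos: [0.5134, -0.3475, 0.0847]
tool_rot: [[1.0, -0.001, 0.003], [-0.001, -1.0, -0.0], [0.003, 0.0, -1.0]]
ft_force: [-0.9, 0.1, 0.6]
grip_width: 0.0401
N 1 row [-0.72, -3.11, 3.78, 0.08, -0.26, -0.06]
path [[0.513, -0.345, 0.082]]
```

View pics/w5.png

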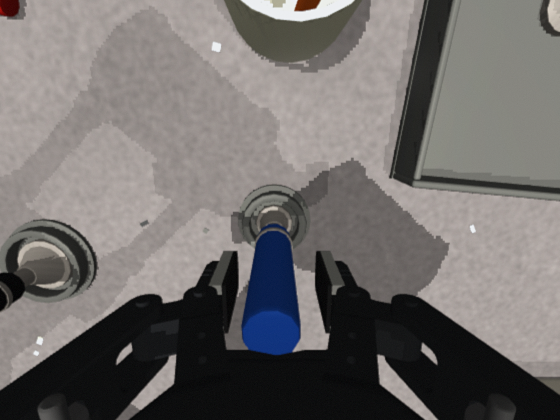

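The handle at x≈271 sits 5 px left of the finger midpoint, which is about 2.5 mm towards +y. I correct that and close.

```bash
python3 -m handwheel '[[40,-0.3,-2.5,2.5,0,-0.1,0],[40,0,0,0,0,0,0]]'; python3 -m handwheel '[[10,0,0,0,0,0,0],[10,0,0,0,0,0,0],[10,0,0,0,0,0,0],[10,0,0,0,0,0,0]]' 60;  python3 - <<'E'
from h import *
c=cam("wrist");save(c,"w6.png")
o=r.get_obs();print(o["eef_pos"],o["tool_rot"],o["ft_force"])
E
```

```text
time_s: 10.85
eef_pos: [0.514, -0.3456, 0.084]
tool_rot: [[1.0, -0.001, 0.004], [-0.001, -1.0, -0.002], [0.004, 0.002, -1.0]]
ft_force: [-0.0, 0.1, -0.4]
grip_width: 0.0401
time_s: 11.25
eef_pos: [0.5141, -0.3458, 0.084]
tool_rot: [[1.0, -0.001, 0.004], [-0.001, -1.0, -0.002], [0.004, 0.002, -1.0]]
ft_force: [0.8, 1.3, 5.9]
grip_width: 0.0203
[ 0.51406185 -0.34574723  0.08394537] [[ 0.99999052 -0.00142852  0.00411314]
 [-0.00141983 -0.99999676 -0.00211337]
 [ 0.00411614  0.00210751 -0.99998931]] [-0.41599269  1.08614113  5.6748354 ]
```

View pics/w6.png

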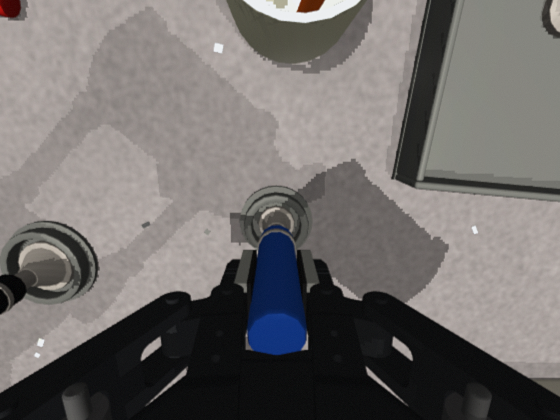

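```bash
python3 -m handwheel '[[10,0,0,-5,0,0,0],[10,0,0,-15,0,0,0],[10,0,0,-25,0,0,0],[10,0,0,-30,0,0,0],[10,0,0,-35,0,0,0],[10,0,0,-35,0,0,0],[10,0,0,-25,0,0,0],[10,0,0,0,0,0,0]]'
python3 - <<'E'
from h import *
c=cam("wrist");save(c,"w7.png")
c2=cam("scene");save(c2,"s7.png")
o=r.get_obs();print(o["ft_force"],o["grip_width"])
for cc in (c,c2):
  for m in vision.masks_of("chestpiece",cc)[:2]:
    P,u,v=pts(cc,m["mask"]);Q=(P-o["eef_pos"])@o["tool_rot"];print(m["score"],m["box"],Q.min(0),Q.max(0))
    for lo in np.arange(-.06,.09,.01):
        s=(Q[:,2]>lo)&(Q[:,2]<lo+.01)
        if s.sum()>5:print(round(lo,3),s.sum(),np.round(np.percentile(Q[s],[2,50,98],axis=0)[:,:2].ravel(),4))
SP=np.array([.5832,.1217,.1042])
for q in (.05,):
  plan(SP+(.080+q)*N_,Rbar(0),lin=.03)
E
```

```text
time_s: 12.1
eef_pos: [0.5145, -0.3466, 0.257]
tool_rot: [[1.0, -0.001, 0.009], [-0.001, -1.0, -0.007], [0.009, 0.007, -1.0]]
ft_force: [-0.4, 0.6, -1.4]
grip_width: 0.0207
[ 0.23883587  0.28028159 -2.21269604] 0.02074313529929337
0.64 [248.7, 206.5, 60.2, 153.8] [-0.269428   -0.04285488 -0.07859786] [0.01479666 0.03096695 0.25303139]
-0.06 1799 [-0.0043 -0.0094  0.0074  0.0007  0.0116  0.0106]
-0.05 707 [ 0.0002 -0.0101  0.0099  0.0004  0.0117  0.0109]
-0.04 529 [ 0.0042 -0.0095  0.01    0.0004  0.0117  0.0107]
-0.03 436 [ 0.0043 -0.0094  0.01    0.0009  0.0117  0.0106]
-0.02 342 [ 0.0043 -0.0094  0.01    0.0005  0.0115  0.0106]
-0.01 285 [ 0.0039 -0.0093  0.0101  0.0006  0.0116  0.0107]
0.0 237 [ 0.004  -0.0093  0.01    0.0011  0.0114  0.0107]
0.01 207 [ 0.0035 -0.0094  0.01    0.0006  0.0115  0.0108]
0.02 210 [ 0.0005 -0.0104  0.0099  0.0007  0.0124  0.0124]
0.03 69 [ 0.0043 -0.0088  0.0101  0.0014  0.0114  0.0102]
0.04 10 [ 0.0056 -0.0038  0.0068 -0.0002  0.0072  0.005 ]
0.05 195 [ 0.0015 -0.0079  0.0072  0.0015  0.0099  0.0095]
0.06 429 [-0.0048 -0.0117  0.0084  0.0009  0.0139  0.0139]
0.07 32 [ 0.0045 -0.0117  0.0129  0.0021  0.0142  0.013 ]
0.76 [140.9, 298.4, 21.5, 28.1] [-0.1403854  -0.03410713  0.15037522] [-0.06829637  0.00656119  0.25656729]
0.3 [299.9, 160.9, 54.0, 37.0] [-0.06752501 -0.61403835  0.11590584] [ 0.07765747 -0.40634763  0.25502115]
N 16 row [0.11, -29.47, 1.51, -0.06, 1.25, 0.33]
path [[0.512, -0.315, 0.249], [0.513, -0.256, 0.246], [0.515, -0.197, 0.243], [0.517, -0.138, 0.24], [0.521, -0.08, 0.237], [0.525, -0.021, 0.234], [0.53, 0.038, 0.231], [0.536, 0.097, 0.228]]
```

View pics/w7.png

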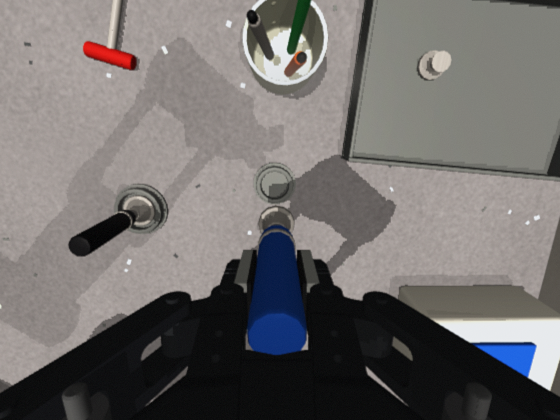

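View pics/s7.png

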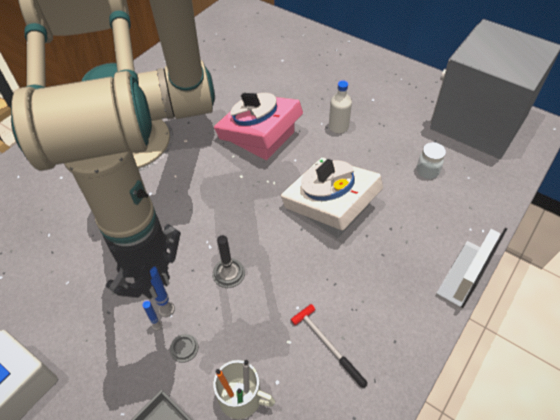

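Lifted, with the dock left empty at (275,183) in the wrist view. The chestpiece axis lies within 1 mm of the tool axis and is not tilted. Next I carry it over the pad.

```bash
python3 -m handwheel '[[10,0.1,-29.5,1,-0.06,1.25,0.33],[10,0.1,-29.5,1,-0.06,1.25,0.33],[10,0.1,-29.5,1,-0.06,1.25,0.33],[10,0.1,-29.5,1,-0.06,1.25,0.33],[10,0.1,-29.5,1,-0.06,1.25,0.33],[10,0.1,-29.5,1,-0.06,1.25,0.33],[10,0.1,-29.5,1,-0.06,1.25,0.33],[10,0.1,-29.5,1,-0.06,1.25,0.33]]'; python3 -m handwheel '[[10,0.1,-29.5,1,-0.06,1.25,0.33],[10,0.1,-29.5,1,-0.06,1.25,0.33],[10,0.1,-29.5,1,-0.06,1.25,0.33],[10,0.1,-29.5,1,-0.06,1.25,0.33],[10,0.1,-29.5,1,-0.06,1.25,0.33],[10,0.1,-29.5,1,-0.06,1.25,0.33],[10,0.1,-29.5,1,-0.06,1.25,0.33],[10,0,0,0,0,0,0]]'
python3 - <<'E'
from h import *
SP=np.array([.5832,.1217,.1042])
plan(SP+(.080+.03)*N_,Rbar(0),lin=.03)
E
```

```text
time_s: 13.1
eef_pos: [0.5183, -0.1079, 0.242]
tool_rot: [[0.984, -0.049, 0.173], [-0.047, -0.999, -0.012], [0.173, 0.004, -0.985]]
ft_force: [0.4, 0.0, -1.7]
grip_width: 0.0204
time_s: 13.9
eef_pos: [0.5334, 0.0995, 0.234]
tool_rot: [[0.944, -0.084, 0.319], [-0.079, -0.996, -0.029], [0.32, 0.002, -0.947]]
ft_force: [-0.5, -0.4, -1.7]
grip_width: 0.021
N 2 row [0.45, -13.38, 14.11, -0.04, 0.67, 0.28]
path [[0.539, 0.112, 0.221], [0.546, 0.125, 0.208]]
```

```bash
python3 -m handwheel '[[10,0.5,-13.4,2,0,0.67,0.28],[10,0.4,-13.4,4,0,0.67,0.28],[10,0,0,12,0,0,0],[10,0,0,10,0,0,0],[10,0,0,0,0,0,0],[10,0,0,0,0,0,0]]'
python3 - <<'E'
from h import *
SP=np.array([.5832,.1217,.1042])
for k in range(3):
    c=cam("wrist");plan(SP+(.080+.02)*N_,Rbar(0),lin=.03)
save(c,"w8.png")
np.savez("/tmp/w8.npz",**{k:v for k,v in c.items() if k in("image","depth","T","cx","cy","vertical_fov")})
o=r.get_obs();print(o["ft_force"],o["ft_force"]@N_)
E
```

```text
time_s: 14.5
eef_pos: [0.5482, 0.1211, 0.2095]
tool_rot: [[0.934, -0.099, 0.343], [-0.093, -0.995, -0.034], [0.345, -0.0, -0.939]]
ft_force: [0.1, -1.5, -1.5]
grip_width: 0.0203
N 1 row [-3.86, -3.65, 11.44, 0.07, -0.23, -0.26]
path [[0.549, 0.125, 0.198]]
N 1 row [-4.15, -3.45, 11.81, 0.05, -0.28, -0.26]
path [[0.549, 0.125, 0.198]]
N 1 row [-4.28, -3.32, 12.03, 0.04, -0.3, -0.26]
path [[0.549, 0.125, 0.198]]
[-0.89504289 -0.03491188 -1.29205078] -0.9104901772493889
```

View pics/w8.png

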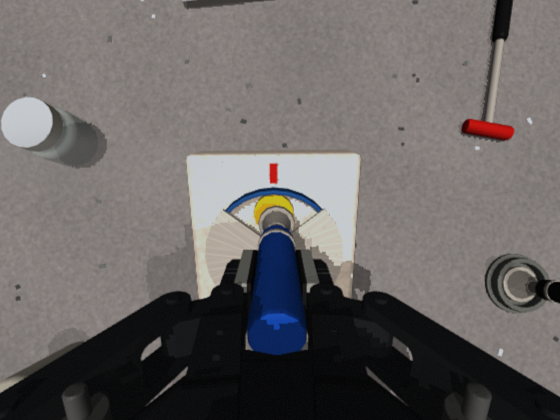

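```bash
python3 -m handwheel '[[10,-2,-2,4,0,-0.15,-0.13],[10,-2,-2,4,0,-0.15,-0.13],[10,0,0,0,0,0,0],[10,0,0,0,0,0,0],[10,0,0,0,0,0,0]]'
cat > chk.py <<'E'
from h import *
import sys
SP=np.array([.5832,.1217,.1042])
ps=[];fs=[]
for k in range(4):
    c=cam("wrist");o=r.get_obs();ps.append(o["eef_pos"]);fs.append(o["ft_force"])
p=np.mean(ps,0);F=np.mean(fs,0);R=o["tool_rot"]
face=p+R@np.array([.0005,.0006,.080]);d=face-SP
print("face-spot U,E,N mm",[round(1000*d@a,2) for a in(U_,E_,N_)],"std",np.std(ps,0)*1000)
print("tilt err rotvec(tool) deg",np.degrees(Rn.from_matrix(R.T@Rbar(0)).as_rotvec()))
print("F.N",F@N_,F,"std",np.std(np.array(fs)@N_))
m=sorted(vision.masks_of("chestpiece",c),key=lambda m:-m["mask"].sum())[:1]
for mm in m:
    P,u,v=pts(c,mm["mask"]);Q=(P-p)@R;print(mm["score"],mm["box"])
    for lo in (-.05,-.02,.01,.02,.06,.07):
        s=(Q[:,2]>lo)&(Q[:,2]<lo+.01)
        if s.sum()>5:print(round(lo,3),s.sum(),np.round(np.percentile(Q[s],[2,98],axis=0)[:,:2].ravel(),4))
P,u,v=pts(c);col=c["image"][v,u];hsv=cv2.cvtColor(col[None],cv2.COLOR_RGB2HSV)[0].astype(int)
y=(np.linalg.norm(P-SP,axis=1)<.03)&(hsv[:,0]>18)&(hsv[:,0]<35)&(hsv[:,1]>120)
if y.sum()>5:
    D=P[y]-SP;print("yellow",y.sum(),"U max",np.percentile(D@U_,98),"E",np.percentile(D@E_,[2,98]),"N",np.median(D@N_))
save(c,sys.argv[1]+".png")
print(r.get_obs()["time_s"])
E
python3 chk.py w9
```

```text
time_s: 15.15
eef_pos: [0.5478, 0.1263, 0.2018]
tool_rot: [[0.936, -0.093, 0.34], [-0.087, -0.996, -0.033], [0.342, 0.001, -0.94]]
ft_force: [-0.9, 0.2, -0.9]
grip_width: 0.0207
face-spot U,E,N mm [np.float64(0.4), np.float64(0.57), np.float64(23.94)] std [0.00719119 0.02896992 0.0186843 ]
tilt err rotvec(tool) deg [0.02571004 0.0132526  0.04192985]
F.N -1.223049743195963 [ 0.35871491  0.06296405 -1.17371692] std 0.2766703767677742
0.68 [248.1, 208.6, 59.3, 148.7]
-0.05 765 [ 0.0023 -0.0109  0.0102  0.0093]
-0.02 385 [ 0.003  -0.0105  0.0099  0.009 ]
0.01 219 [ 0.002  -0.0108  0.0096  0.0093]
0.02 271 [-0.0014 -0.012   0.0105  0.0107]
0.06 212 [-0.0026 -0.0108  0.0086  0.0086]
0.07 343 [-0.007  -0.0139  0.0119  0.012 ]
yellow 641 U max 0.01654759422121989 E [-0.016615    0.01604461] N -7.277391498324793e-05
15.4
```

View pics/w9.png

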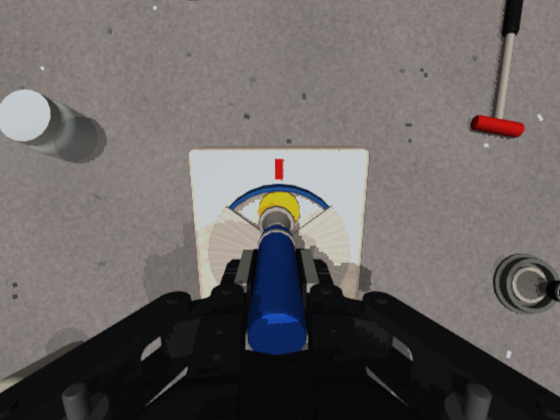

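The piece sits about 2 mm towards +E: the disc is at x≈276 and the pad at x≈279. I correct that and descend to about 6 mm above.

```bash
python3 -m handwheel '[[10,0.4,1.8,6,0,0,0],[10,0,0,6,0,0,0],[10,0,0,6,0,0,0],[10,0,0,0,0,0,0],[10,0,0,0,0,0,0]]'
python3 chk.py w10
python3 - <<'E'
import cv2
a=cv2.imread("pics/w10.png");cv2.imwrite("pics/w10c.png",cv2.resize(a[160:280,200:360],None,fx=5,fy=5,interpolation=cv2.INTER_CUBIC))
E
```

```text
time_s: 15.9
eef_pos: [0.554, 0.1237, 0.1844]
tool_rot: [[0.936, -0.094, 0.339], [-0.088, -0.996, -0.033], [0.341, 0.001, -0.94]]
ft_force: [0.6, 0.1, -1.3]
grip_width: 0.0206
face-spot U,E,N mm [np.float64(0.81), np.float64(-1.25), np.float64(5.86)] std [0.02455384 0.02149755 0.15491397]
tilt err rotvec(tool) deg [0.02238957 0.00526717 0.03957305]
F.N -1.0246365662217467 [-0.31530956  0.12311423 -1.20886641] std 0.3018317779122717
0.81 [248.9, 206.7, 57.9, 151.9]
-0.05 763 [ 0.0024 -0.0109  0.0104  0.0092]
-0.02 363 [ 0.0033 -0.01    0.0099  0.0093]
0.01 217 [ 0.0025 -0.0107  0.0097  0.0091]
0.02 254 [ 0.0001 -0.0109  0.0104  0.0106]
0.06 205 [-0.0025 -0.0108  0.0085  0.0086]
0.07 346 [-0.0074 -0.014   0.012   0.0121]
yellow 542 U max 0.017091339950067386 E [-0.01651116  0.01654093] N -0.00011990714043060194
16.15
```

View pics/w10c.png

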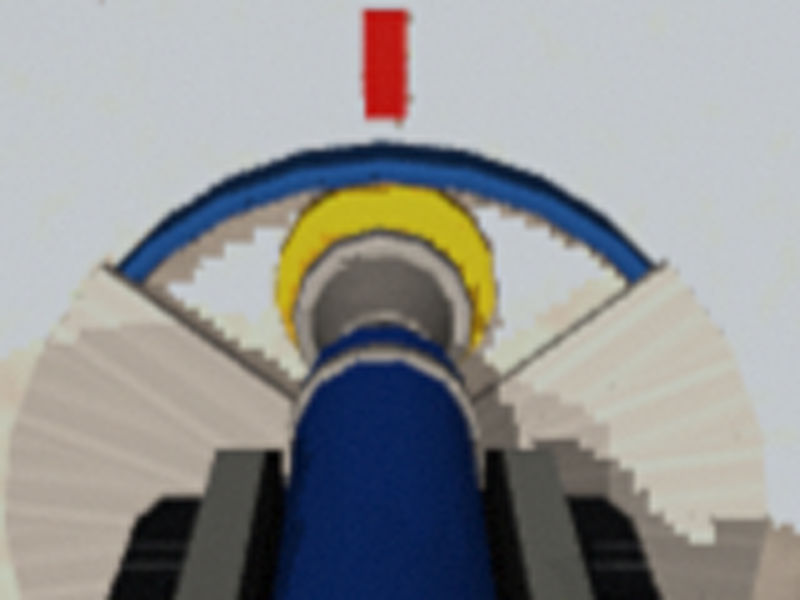

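```bash
cat > cyl.py <<'E'
from h import *
from scipy.optimize import least_squares
c=cam("wrist");o=r.get_obs();p=o["eef_pos"];R=o["tool_rot"]
def run(c,p,R):
    P,u,v=pts(c);col=c["image"][v,u];hsv=cv2.cvtColor(col[None],cv2.COLOR_RGB2HSV)[0].astype(int)
    Q=(P-p)@R
    s=(hsv[:,0]>100)&(hsv[:,0]<130)&(hsv[:,1]>130)&(np.hypot(Q[:,0],Q[:,1])<.016)&(Q[:,2]>-.050)&(Q[:,2]<.04)
    q=Q[s]
    f=lambda a:np.hypot(q[:,0]-a[0]-a[1]*q[:,2],q[:,1]-a[2]-a[3]*q[:,2])-.011
    a=least_squares(f,[0,0,0,0],loss="soft_l1",f_scale=.0005).x
    print(s.sum(),"axis x0 mm %.2f tilt x %.2f deg y0 %.2f tilt y %.2f deg"%(a[0]*1e3,np.degrees(a[1]),a[2]*1e3,np.degrees(a[3])),"rms",np.sqrt(np.mean(f(a)**2))*1e3)
    print("at face x,y mm",(a[0]+a[1]*.08)*1e3,(a[2]+a[3]*.08)*1e3)
    dsc=(np.hypot(Q[:,0],Q[:,1])<.018)&(Q[:,2]>.071)&(Q[:,2]<.083)&(hsv[:,1]<60)
    d=Q[dsc];
    if len(d)>20: print("disc pts",len(d),"zmax",np.percentile(d[:,2],99),"xmax",np.percentile(d[:,0],99.5),"y",np.percentile(d[:,1],[.5,99.5]))
run(c,p,R)
E
python3 cyl.py
```

```text
3236 axis x0 mm -1.44 tilt x -0.38 deg y0 -0.82 tilt y -0.06 deg rms 0.3222268232557011
at face x,y mm -1.9763412216481429 -0.8954197698486512
disc pts 298 zmax 0.07660716671543155 xmax 0.012263953035733337 y [-0.01404452  0.01191648]
```

Centring looks within about 1 mm. I apply a small correction and move down towards contact.

```bash
python3 -m handwheel '[[10,0.5,0,2,0,0.38,0],[10,0,0,2,0,0,0],[10,0,0,0,0,0,0],[10,0,0,0,0,0,0]]'
python3 chk.py w11; python3 cyl.py
```

```text
time_s: 16.6
eef_pos: [0.5559, 0.1236, 0.1812]
tool_rot: [[0.934, -0.094, 0.346], [-0.087, -0.996, -0.033], [0.347, 0.001, -0.938]]
ft_force: [-0.1, 0.1, -0.8]
grip_width: 0.0206
face-spot U,E,N mm [np.float64(1.71), np.float64(-1.3), np.float64(1.81)] std [0.03027582 0.00624764 0.04261778]
tilt err rotvec(tool) deg [ 0.02847075 -0.35626705  0.04033607]
F.N -1.1502709162725622 [-0.04150034  0.06996973 -1.24152724] std 0.2854025998890463
0.81 [247.1, 208.5, 60.2, 150.1]
-0.05 763 [ 0.0027 -0.0107  0.0102  0.0092]
-0.02 368 [ 0.003  -0.0105  0.0099  0.0087]
0.01 222 [ 0.0023 -0.0107  0.0097  0.0092]
0.02 271 [-0.0011 -0.012   0.0105  0.0106]
0.06 212 [-0.0024 -0.0108  0.0086  0.0086]
0.07 331 [-0.0072 -0.0136  0.0119  0.012 ]
yellow 498 U max 0.01667602523075454 E [-0.01649709  0.01646676] N -4.662054913540258e-05
16.85
3229 axis x0 mm -1.47 tilt x -0.39 deg y0 -0.80 tilt y -0.04 deg rms 0.32306246425188107
at face x,y mm -2.011217154277697 -0.8587161377084734
disc pts 294 zmax 0.07946568385997349 xmax 0.016813202621265438 y [-0.01405537  0.01193583]
```

```bash
python3 -m handwheel '[[10,0,0,2,0,0,0],[10,0,0,2,0,0,0],[10,0,0,0,0,0,0],[10,0,0,0,0,0,0]]'
python3 chk.py w12; python3 cyl.py
```

```text
time_s: 17.3
eef_pos: [0.5574, 0.1235, 0.1776]
tool_rot: [[0.933, -0.094, 0.346], [-0.088, -0.996, -0.033], [0.348, 0.001, -0.938]]
ft_force: [0.4, 0.4, -0.5]
grip_width: 0.0205
face-spot U,E,N mm [np.float64(1.83), np.float64(-1.28), np.float64(-2.12)] std [0.01110906 0.01026324 0.022195  ]
tilt err rotvec(tool) deg [ 0.02514099 -0.36384216  0.03950358]
F.N -0.1862431314060568 [ 0.04347436 -0.30671324 -0.17193692] std 0.6622693474371208
0.85 [248.6, 207.4, 58.7, 151.8]
-0.05 773 [ 0.0022 -0.0111  0.0102  0.0093]
-0.02 377 [ 0.0028 -0.0105  0.0099  0.0089]
0.01 219 [ 0.0022 -0.011   0.0098  0.009 ]
0.02 263 [ 0.0005 -0.012   0.0103  0.0094]
0.06 214 [-0.0029 -0.0108  0.0086  0.0087]
0.07 338 [-0.007  -0.014   0.012   0.0119]
yellow 476 U max 0.016595626578586757 E [-0.01682629  0.01679588] N -0.001643312516607852
17.55
3237 axis x0 mm -1.47 tilt x -0.36 deg y0 -0.82 tilt y -0.08 deg rms 0.318312975378133
at face x,y mm -1.9699553177587883 -0.9246320237969111
disc pts 295 zmax 0.07671303424375635 xmax 0.016887744803314095 y [-0.01404102  0.01195253]
```

Contact: the pad is about 1.8 mm down by both force and depth. I push 4 mm further.

```bash
python3 -m handwheel '[[10,0,0,1,0,0,0],[10,0,0,1,0,0,0],[10,0,0,1,0,0,0],[10,0,0,1,0,0,0],[10,0,0,0,0,0,0],[10,0,0,0,0,0,0],[10,0,0,0,0,0,0],[10,0,0,0,0,0,0]]'
python3 chk.py w13; python3 cyl.py;python3 - <<'E'
import cv2
a=cv2.imread("pics/w13.png");cv2.imwrite("pics/w13c.png",cv2.resize(a[160:280,200:360],None,fx=5,fy=5,interpolation=cv2.INTER_CUBIC))
E
```

```text
time_s: 18.4
eef_pos: [0.5588, 0.1234, 0.1739]
tool_rot: [[0.933, -0.094, 0.346], [-0.087, -0.996, -0.033], [0.348, 0.001, -0.938]]
ft_force: [-0.3, 0.2, 1.5]
grip_width: 0.0205
face-spot U,E,N mm [np.float64(1.85), np.float64(-1.27), np.float64(-6.11)] std [0.01216931 0.01118875 0.01386019]
tilt err rotvec(tool) deg [ 0.02736413 -0.36143734  0.04452904]
F.N 1.9433681240613256 [-0.97938107  0.25861418  1.7043474 ] std 0.45459299561755806
0.67 [251.1, 206.7, 56.2, 152.8]
-0.05 779 [ 0.0023 -0.0109  0.0103  0.0094]
-0.02 376 [ 0.003  -0.0103  0.01    0.0089]
0.01 219 [ 0.0021 -0.011   0.0097  0.0092]
0.02 266 [-0.0004 -0.012   0.0103  0.01  ]
0.06 201 [-0.0033 -0.0108  0.0085  0.0086]
0.07 328 [-0.007  -0.0133  0.0121  0.0119]
yellow 439 U max 0.01563555978571664 E [-0.01686055  0.01681148] N -0.005617070400372757
18.65
3243 axis x0 mm -1.48 tilt x -0.37 deg y0 -0.80 tilt y -0.04 deg rms 0.30830917669913205
at face x,y mm -1.9940662475962878 -0.8585850905015505
disc pts 295 zmax 0.07586088389622825 xmax 0.017086789831812943 y [-0.01401555  0.01198568]
```

View pics/w13c.png

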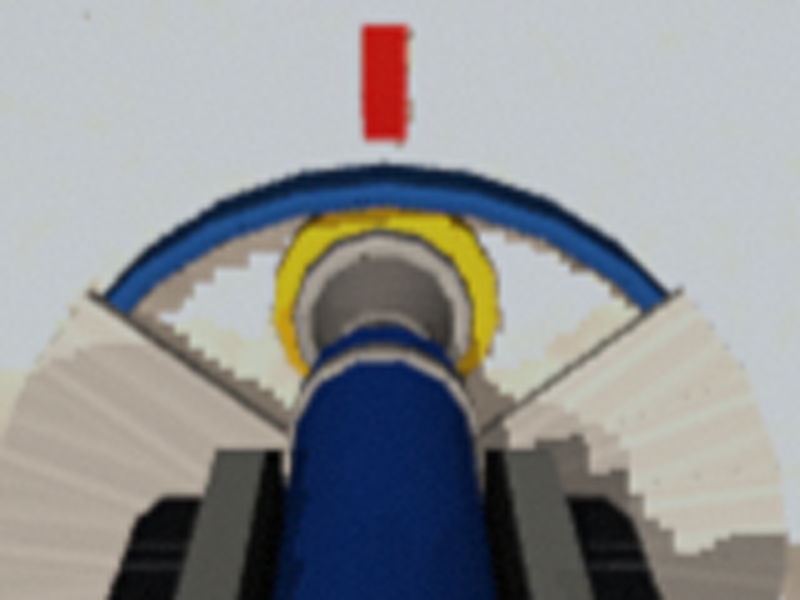

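The pad is about 6 mm down: depth gives 5.6–6.1 mm and force +3.1 N. The disc (x 296–472) is centred on the pad (x 275–497) and clear of the notch edges. One scene check before handing in.

Run:
```python
from h import *
c=cam("scene");save(c,"s14.png");o=r.get_obs();print(o["time_s"],o["ft_force"]@N_,o["grip_width"])
```

```text
18.75 1.073793220641864 0.020662242528580718
```

View pics/s14.png

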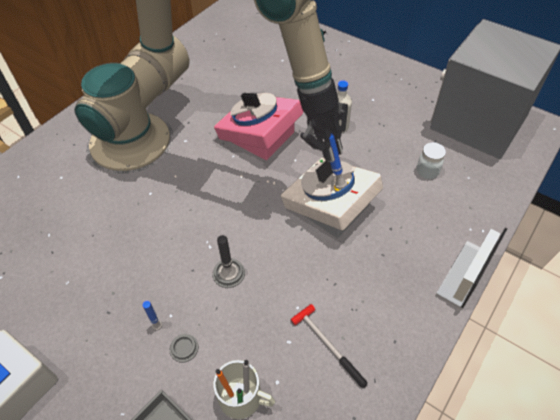

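The blue chestpiece is on the pad at (338,172), its dock at (184,347) is empty, and the bystanders are where they were.

```bash
python3 -c "
from bench import r
print(r.finish_job())"
```

```text
the job is handed in; nothing more can be done
None
```

The job is handed in, and the gripper still holds the docked blue chestpiece on the pad. `r.finish_job()` gives no verdict, so the figures below are my own measurements.

- **Cap:** I turned the white tester's cap anticlockwise until the wrist torque jumped to 1.1 N m. The bar then read 89.8° against the 90° expected when fully open, and the notch uncovered the pad.
- **Chestpiece:** I lifted the larger, docked blue one straight out and carried it to the pad. The smaller blue look-alike was left alone.
- **Pad depth:** It is about 6 mm down. Depth gave 5.6 mm, arm position 6.1 mm, and the force change was about 3.1 N.
- **Centring and angle:** The face is centred to about 1 mm, clear of the cap. It is square to the pad within about 0.5°.
- **Bystanders:** In the last scene view the other items looked to be where they were.

**Disagreements:** Single force readings scatter by about 0.5 N. The last one before hand-in implied about 2.2 N instead of 3.1 N. Camera and arm estimates of the chestpiece's offset in the gripper differed by about 1 mm, so I corrected to a value between them. The job took about 19 s of the 48 s allowed.

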